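# Load the solvent drawer

## Task

Pull the drawer of the chromatography unit smoothly all the way out to its stop, then take the taller of the two amber bottles from the bench and set it down gently, upright, in the drawer's empty front bay, beside the jar. Leave the drawer fully out, keep the jar standing, and do not disturb the short bottle or the beaker.

Things in the scene. Friction and masses are not known exactly. Their poses are not given: they have to be found in the camera images.
- drawer (a joint): sliding drawer of the cream instrument unit; 0 = shut, grows as it is pulled out, 0.165 m = its stop. It slides level along the unit's -x axis with a little friction (a few N) and stays where it is left. It may start up to 15 mm open
- unit: cream instrument, fixed, 240 wide x 290 deep x 220 high. Origin: on the bench under the centre of the shut drawer's face; x points into the unit, away from the handle; z up. Drawer front: 236 wide, 45 to 115 mm high. From 116 mm up the housing overhangs this face by 20 mm (to unit x = -20 mm): no room for a vertical tool at the shut handle; lean it 30-45 degrees, fingers down and into the unit
- handle (a point): centre of the drawer's steel bar handle (moves with it): a level round bar 12 mm thick, 120 mm long along the unit's y, 50 mm in front of the drawer face, 88 mm above the bench, on a 10 mm round arm near each end (52 mm from the middle). 44 mm gap between bar and face. Axes as the unit's
- bay (a point): centre of the floor of the empty front bay (unit +y half of the drawer), moving with the drawer; 51 mm above the bench. Bay 92 mm (unit x) by 101 mm (unit y), open above when out; walls 30 mm high over its floor, drawer front panel 64 mm. 116.5 mm behind the handle in unit x; at the stop, 78 mm in front of the upper housing. Axes as the unit's
- tall_bottle: the taller amber bottle, orange cap; 150 mm high in all, body 68 mm diameter up to 98 mm, sloping shoulder to 120 mm, cap 44 mm diameter from 122 to 150 mm. About 0.35 kg. Origin: centre of its underside, z up through the cap
- short_bottle: bystander: the shorter amber bottle, same body diameter (68 mm) and cap, only 100 mm high. Origin: centre of its underside
- jar: bystander: small closed glass jar, 54 mm diameter, 58 mm high, standing loose in the drawer's other front bay (-y half). Origin: centre of its underside, z up
- beaker: bystander: empty glass beaker, 74 mm diameter at the rim, 86 mm high, on the bench. Origin: centre of its underside
Not all that is in view belongs to the job. What is shaped like the tall_bottle but turquoise is not meant.

How it is judged:
By the outcome, as a careful person would: the job done as asked, in the order asked, and still so for the second after the job is handed in, with the robot touching nothing.
It also fails if it takes over 56 s, if anything falls off the work surface, if the arm or the gripper's body presses on something with over 40 N, if the wrist force passes 120 N, or if a joint passes its speed limit or range.

## Robot

A 6-joint arm with a two-finger parallel gripper is mounted at the origin on the work surface. World frame = base frame: x ahead of the robot, y to its left, z up, the work surface at z = 0. Lengths are in mm, angles in degrees, forces in N, time in s.
With the tool pointing down it reaches from about 350 to 850 mm from the base axis. Payload 8.1 kg.
Tool frame: the origin (TCP) lies midway between the tips of the shut fingers; the grasp point (between the pads) lies 19 mm behind it; z points along the fingers, y is the line along which they close (so a half turn about z gives the same grasp; the last joint's range is limited). The gripper opens to 85 mm and grips with 20 to 120 N. Pads are 22 mm wide; open, the fingers measure 114 mm over their backs; the gripper's body (76 mm by 85 mm) begins 54 mm behind the grasp point. The pads swing forward as they close: fully open they stand 13 mm farther back than shut.
Start: joints at [-74.336, 7.471, 85.268, -0, 87.261, -4.893], TCP at [210.711, -561.789, 231.292] pointing down, gripper open.
Joint ranges: [-169.43, 169.43], [-51.17, 129.36], [1.28, 143.12], [-76.62, 256.62], [0, 156.53], [-152.29, 152.29]. Speed limits (degrees/s): [136.94, 136.94, 159.86, 180, 180, 180].

## Interface

Orientations are given as [roll, pitch, yaw] about the fixed x, y, z axes, in that order (R = Rz(yaw) Ry(pitch) Rx(roll)).
In Python, from bench import sense, snapshot, camera_params, hand_in, masks_of, pinpoint gives the robot as it stands.
- The arm moves only by the tool step_arm, never from a script. Its argument "targets" is a list of rows, each an object with "angular": the turn, a rotation vector about the tool's x, y, z scaled (see below), a list of three; "dp": the shift along the tool's x, y, z scaled (see below), a list of three; "fingers": the closure, from 0 (fully open) to 1 (shut). A call has exactly 8 rows; each row is the pose to reach, as a shift and turn from the pose commanded when the call began, along the tool's axes at that moment, turning the shorter way round; what a row does not reach only later rows make up. The controller multiplies each number of a shift by 0.2 m and each number of a turn by 180 degrees. A row lasts 1/8 s, in which the tool goes at most 62.5 mm and 10.7 degrees, less where a joint would pass 70% of its speed; a pose out of reach is approached as far as the arm can. A call with a number of a shift or a turn outside -1 to 1 is refused whole. A call with a gripper value outside its range is refused whole. The fingers move at their own pace and stop on an object; "newtons" is the grip in N (left out, the last holds). Time passes only in rows, so rows that repeat a pose let the fingers close, or fill a call up. It gives the time, the measured TCP pose, the force, the opening and the grip force at its end, in the units of the state.
- sense(): the state, without advancing time (a new reading comes with each control period).
- snapshot(name): name is "scene" or "top" or "wrist"; returns the picture (384x512x3 uint8, blue, green, red); there is no depth.
- camera_params(name): a dict with "vfov" (degrees; the focal length in pixels is half the picture's height over the tangent of half this angle, whatever the lens; pixels are square), "cx", "cy" (the principal point, pixels), "R" (3x3) and "t" (3): a world point X has camera coordinates R X + t. Camera axes: x right, y down, z forward; pixel columns grow to the right and rows downward; lengths in mm; the calibration is good to about 2 mm. The wrist camera is an equidistant fisheye: a pixel r from the principal point sees the ray r / f radians off the axis. A picture is of the moment at which its call begins: read the wrist's pose just before it. camera_params takes no time and is no camera call; for the wrist camera it gives the pose at the moment of the call.
- hand_in(): hands the job in; it is judged then, once.
Trained networks look in the newest picture that a camera, given by its name, has taken for a name from the list of things; names that differ only in an ending like _2 or _b are one class to them, and where a whole thing is asked for, a point or a joint stands for the part that bears it (a point fixed in the world has none). Each returns a list of dicts, best first, with "conf" (0 to 1); they miss things now and then, are a little off and sometimes report something else, mostly with a low value. They report only what shows in the picture. A call takes as long as a camera call. They do not tell look-alikes from the thing itself.
- masks_of(camera, label): "pixels" (384x512 bool, what is visible of it) and "at" ([column, row] in pixels, amid what is visible of it).
- pinpoint(camera, label): "at" ([column, row] in pixels: a listed point, or the origin of a listed thing).
The state is a dict: "time": time; "joint_pos": joint angles; "qd": joint speeds; "joint_efforts": joint torques, N m; "tool_pos": TCP position; "tcp_rot": TCP orientation; "ft_force": force on the tool from outside, world axes, zero at the start; "wrist_torque": the same for the moment, N m; "finger_gap": finger opening in mm; "grip_force": force on a finger pad.
Only numpy, scipy, OpenCV 4.12 (cv2) and the standard library are available. Lean on these libraries where they do the work, as an engineer would, in place of code of your own. Each camera call takes 0.05 s, during which the arm holds its last target. There are 200 camera calls.

## Working session

There is one attempt and no reset: what is moved stays moved. The work goes in short steps, Python scripts to look and compute and a tool call to move; the robot and the scene stay as the last step left them, time stands still between calls to the robot, and variables do not carry over. Pictures are saved under pics/ and viewed, at most 10 in all, crops included, and the job is handed in when it is done.

Besides the shell and the picture viewer there is one more tool, called after "Call:" by a JSON object that holds its "fn" and its "kwargs", one argument or row to a line. step_arm: Moves the arm, as the interface text tells. Its arguments: {"type":"object","properties":{"targets":{"type":"array","items":{"type":"object","properties":{"angular":{"type":"array","items":{"type":"number","minimum":-1,"maximum":1}},"dp":{"type":"array","items":{"type":"number","minimum":-1,"maximum":1}},"fingers":{"type":"number"}}}},"newtons":{"type":"number"}},"required":["targets"]}

```bash
mkdir -p pics
cat > h.py <<'E'
import numpy as np, cv2
from scipy.spatial.transform import Rotation as Rn
from bench import *
def ray(cam,px):
    p=camera_params(cam); f=192/np.tan(np.radians(p['vfov']/2))
    d=np.array([(px[0]-p['cx'])/f,(px[1]-p['cy'])/f]); R=np.array(p['R']);t=np.array(p['t'])
    if cam=='wrist':
        r=np.linalg.norm(d); v=np.r_[d/r*np.sin(r),np.cos(r)] if r>1e-9 else np.array([0,0,1.])
    else: v=np.r_[d,1]
    return -R.T@t, R.T@(v/np.linalg.norm(v))
def onz(cam,px,z):
    o,v=ray(cam,px); return o+v*(z-o[2])/v[2]
def tri(c1,p1,c2,p2):
    A=np.zeros((3,3));b=np.zeros(3);rs=[ray(c1,p1),ray(c2,p2)]
    for o,v in rs:
        M=np.eye(3)-np.outer(v,v);A+=M;b+=M@o
    X=np.linalg.solve(A,b)
    return X,[round(float(np.linalg.norm((np.eye(3)-np.outer(v,v))@(X-o))),1) for o,v in rs]
def proj(cam,X):
    p=camera_params(cam); f=192/np.tan(np.radians(p['vfov']/2))
    c=np.array(p['R'])@X+np.array(p['t'])
    if cam=='wrist':
        r=np.hypot(c[0],c[1]); return np.array([p['cx'],p['cy']])+f*np.arctan2(r,c[2])*c[:2]/r
    return np.array([p['cx'],p['cy']])+f*c[:2]/c[2]
E
python3 - <<'E'
from h import *
np.set_printoptions(precision=1,suppress=True)
for c in('scene','top'):
    im=snapshot(c); cv2.imwrite(f'pics/{c}1.png',im)
    o,v=ray(c,(256,192));print(c,o,v)
    for l,z in(('handle',88),('bay',51),('tall_bottle',0),('short_bottle',0),('jar',51),('beaker',0),('unit',0)):
        for d in pinpoint(c,l)[:3]: print(l,np.array(d['at']),round(d['conf'],2),onz(c,d['at'],z))
print(sense())
E
```

```text
scene [1102.1 -332.5  683.1] [-0.7  0.3 -0.7]
handle [329.3 168.9] 0.74 [531.1  95.4  88. ]
tall_bottle [191.7 218.5] 0.78 [ 482.8 -271.5    0. ]
tall_bottle [170.4 262.5] 0.55 [ 596.4 -351.     0. ]
short_bottle [216.8 263.2] 0.82 [ 638.9 -251.8    0. ]
beaker [113.2 257.4] 0.79 [ 531.4 -472.9    0. ]
unit [346.  189.4] 0.87 [541.2 157.2   0. ]
unit [112.7 252.5] 0.37 [ 516.4 -472.6    0. ]
top [ 450.8 -101.4 1018. ] [ 0.1 -0.  -1. ]
handle [175.9 181.2] 0.61 [534.5  99.9  88. ]
tall_bottle [346.7 170.6] 0.89 [ 583.6 -361.1    0. ]
tall_bottle [313.2 208. ] 0.68 [ 476.  -267.9    0. ]
short_bottle [306.3 152.5] 0.64 [ 632.4 -246.5    0. ]
beaker [385.  195.3] 0.59 [ 516.3 -469.     0. ]
unit [157.7 185.3] 0.57 [529.7 169.6   0. ]
{'time': 0.8, 'joint_pos': array([-74.3,   7.5,  85.3,   0. ,  87.3,  -4.9]), 'qd': array([ 0., -0.,  0., -0., -0.,  0.]), 'joint_efforts': array([ -0. , -56.9, -50.1,  -0. ,   0. ,   0. ]), 'tool_pos': array([ 210.7, -561.8,  231.3]), 'tcp_rot': array([180. ,  -0. ,  20.6]), 'ft_force': array([-1.1,  0.2,  0.5]), 'wrist_torque': array([0., 0., 0.]), 'grip_force': 0.0, 'finger_gap': 85.23249916417397}
```

View pics/scene1.png

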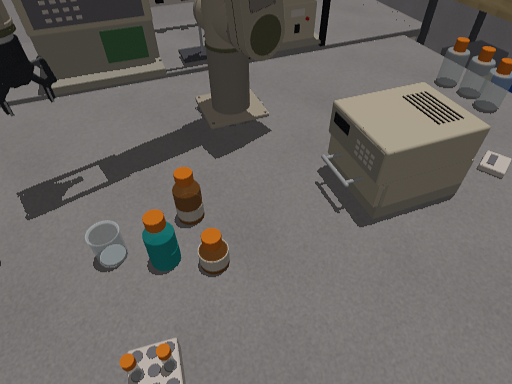

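View pics/top1.png

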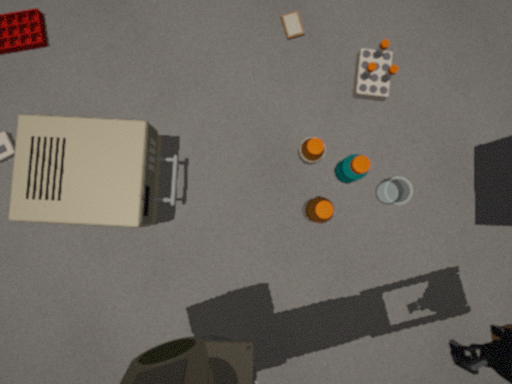

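The scene view shows the amber tall bottle at (188,195), the turquoise one at (160,240), the short bottle at (213,250), the beaker at (105,243), and the handle bar from about (322,157) to (352,184). In the top view the handle bar is at x≈175, rows 155–203, and the amber tall bottle's cap is at (320,210).

Run:
```python
from h import *
np.set_printoptions(precision=1,suppress=True)
a=onz('top',(177,156),88);b=onz('top',(173,203),88);print('bar top',a,b,(a+b)/2,np.linalg.norm(a-b),np.degrees(np.arctan2(*(b-a)[:2][::-1])))
a=onz('scene',(322,157),88);b=onz('scene',(352,184),88);print('bar scene',a,b,(a+b)/2,np.linalg.norm(a-b))
c=[onz('top',p,220) for p in((20,115),(146,120),(139,226),(10,222))]
for i in range(4): d=c[(i+1)%4]-c[i];print(c[i],np.linalg.norm(d),np.degrees(np.arctan2(d[1],d[0])))
im=cv2.imread('pics/top1.png');hsv=cv2.cvtColor(im,cv2.COLOR_BGR2HSV)
for c,box in(('top',(305,195,335,225)),('scene',(170,165,200,190))):
    im=cv2.imread(f'pics/{c}1.png');hsv=cv2.cvtColor(im,cv2.COLOR_BGR2HSV)
    m=cv2.inRange(hsv,(5,200,160),(18,255,255));x0,y0,x1,y1=box
    ys,xs=np.nonzero(m[y0:y1,x0:x1]);p=((xs.min()+xs.max())/2+x0,(ys.min()+ys.max())/2+y0)
    print(c,'cap',p,xs.size,onz(c,p,150 if c=='top' else 138))
for c in('top','scene'):
    m=masks_of(c,'unit')
    for d in m[:2]: print(d['conf'],d['at'],d['pixels'].sum())
    q=m[0]['pixels'].astype(np.uint8); cs=max(cv2.findContours(q,0,2)[0],key=cv2.contourArea);print(cv2.approxPolyDP(cs,4,True)[:,0].tolist())
crop=lambda n,b:cv2.resize(cv2.imread(f'pics/{n}1.png')[b[1]:b[3],b[0]:b[2]],None,fx=4,fy=4,interpolation=cv2.INTER_CUBIC)
A=crop('top',(110,100,210,240));B=crop('scene',(310,80,410,220))
cv2.imwrite('pics/crop1.png',np.hstack([A,B]))
```

```text
bar top [599.8  99.5  88. ] [478.4 105.2  88. ] [539.1 102.4  88. ] 121.56025165509007 177.29608818563258
bar scene [480.8 102.2  88. ] [602.5 118.3  88. ] [541.7 110.2  88. ] 122.84766000726097
[662.7 424.  220. ] 281.0595613621429 -90.96517951200315
[658. 143. 220.] 235.44396164512716 178.7242648329042
[422.6 148.2 220. ] 281.9876149546447 89.53833980716989
[424.8 430.2 220. ] 237.92870774005905 -1.4933610100413062
top cap (np.float64(324.0), np.float64(209.0)) 241 [ 470.5 -269.2  150. ]
scene cap (np.float64(182.5), np.float64(173.0)) 154 [ 460.4 -268.5  138. ]
0.83 [84.8, 171.4] 15949
[[18, 116], [10, 220], [139, 227], [156, 223], [160, 201], [174, 204], [177, 156], [161, 156], [161, 138], [145, 121]]
0.85 [399.9, 147.6] 15397
[[489, 125], [425, 83], [334, 101], [328, 154], [321, 156], [376, 217], [456, 191]]
```

View pics/crop1.png

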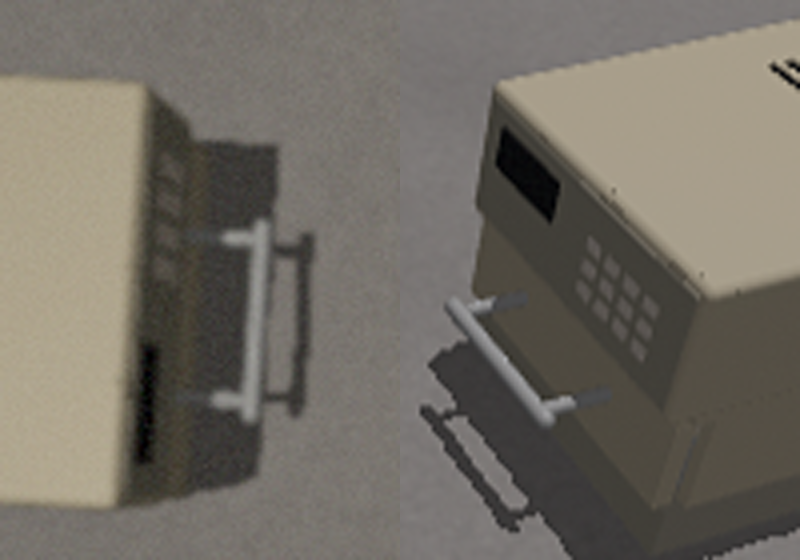

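Run:
```python
from h import *
np.set_printoptions(precision=1,suppress=True)
a,_=tri('top',(175.2,155.5),'scene',(322.5,155.5));b,_2=tri('top',(172.8,204.5),'scene',(347,185));print(a,_,b,_2,(a+b)/2)
for p in((175.2,155.5),(172.8,204.5)):print(onz('top',p,88))
for p in((322.5,155.5),(347,185)):print(onz('scene',p,88))
print('cap',tri('top',(324,209),'scene',(182.5,173)), tri('top',(320,209),'scene',(183.5,177)))
hc=np.array([537,104,88.]);yaw=np.radians(88.7);ux=np.array([np.cos(yaw),np.sin(yaw),0])
lean=np.radians(40);z=-np.array([0,0,1])*np.cos(lean)+ux*np.sin(lean)
for s in(1,-1):
  y=s*(ux*np.cos(lean)+np.array([0,0,1])*np.sin(lean));x=np.cross(y,z)
  R=np.c_[x,y,z];print(s,Rn.from_matrix(R).as_euler('xyz',degrees=True))
  s0=sense();R0=Rn.from_euler('xyz',s0['tcp_rot'],degrees=True).as_matrix();print('turn',np.degrees(Rn.from_matrix(R0.T@R).as_rotvec())/180)
  for dist in(100,0):
    T=hc-z*dist+19*z;print(dist,T,R0.T@(T-s0['tool_pos'])/200)
```

```text
[576.4  62.1 181.5] [22.7, 22.7] [493.2 159.  -27.8] [31.1, 31.1] [534.8 110.6  76.9]
[601.  104.2  88. ]
[474.6 105.6  88. ]
[475.6 106.6  88. ]
[600.9 104.8  88. ]
cap (array([ 470.6, -269.6,  146.7]), [0.2, 0.2]) (array([ 470. , -266. ,  132.2]), [3.1, 3.1])
1 [140.    0.  178.7]
turn [-0.1  0.3 -0.8]
100 [535.8  51.9 150. ] [ 2.6 -2.3  0.4]
0 [537.3 116.2  73.4] [ 2.7 -2.6  0.8]
-1 [-140.     0.    -1.3]
turn [0.2 0.  0.1]
100 [535.8  51.9 150. ] [ 2.6 -2.3  0.4]
0 [537.3 116.2  73.4] [ 2.7 -2.6  0.8]
```

Call:
{"fn": "step_arm", "kwargs": {
  "targets": [
    {"dp": [0.12, -0.1, 0], "fingers": 0.6},
    {"dp": [0.24, -0.2, 0], "fingers": 0.6},
    {"dp": [0.36, -0.3, 0], "fingers": 0.6},
    {"dp": [0.48, -0.4, 0], "fingers": 0.6},
    {"dp": [0.6, -0.5, 0], "fingers": 0.6},
    {"dp": [0.72, -0.6, 0], "fingers": 0.6},
    {"dp": [0.84, -0.7, 0], "fingers": 0.6},
    {"dp": [0.96, -0.8, 0], "fingers": 0.6}
  ]
}}

```text
validation failed for argument at $.ta...
```

Call:
{"fn": "step_arm", "kwargs": {
  "targets": [
    {"dp": [0.12, -0.1, 0], "fingers": 0.6},
    {"dp": [0.24, -0.2, 0], "fingers": 0.6},
    {"dp": [0.36, -0.3, 0], "fingers": 0.6},
    {"dp": [0.48, -0.4, 0], "fingers": 0.6},
    {"dp": [0.6, -0.5, 0], "fingers": 0.6},
    {"dp": [0.72, -0.6, 0], "fingers": 0.6},
    {"dp": [0.84, -0.7, 0], "fingers": 0.6},
    {"dp": [0.96, -0.8, 0], "fingers": 0.6}
  ]
}}

```text
validation failed for argument at $.ta...
```

```bash
cat > plan.py <<'E'
from h import *
np.set_printoptions(precision=3,suppress=True)
def plan(T,R):
    s=sense();R0=Rn.from_euler('xyz',s['tcp_rot'],degrees=True).as_matrix()
    print('dp',R0.T@(np.array(T)-s['tool_pos'])/200,'ang',Rn.from_matrix(R0.T@R).as_rotvec()/np.pi)
def handleR(lean=40,yaw=89):
    yaw=np.radians(yaw);lean=np.radians(lean);ux=np.array([np.cos(yaw),np.sin(yaw),0]);Z=np.array([0,0,1.])
    z=-Z*np.cos(lean)+ux*np.sin(lean);y=-(ux*np.cos(lean)+Z*np.sin(lean));return np.c_[np.cross(y,z),y,z]
E
python3 - <<'E'
from plan import *
s=sense();print(s['time'],s['tool_pos'],s['tcp_rot'],s['finger_gap'],s['joint_pos'])
R=handleR();hc=np.array([538,105,88.]);plan(hc+(19-90)*R[:,2],R)
E
```

```text
0.9 [ 210.707 -561.801  231.325] [179.998   0.002  20.557] 85.60766312753996 [-74.335   7.47   85.266  -0.002  87.262  -4.892]
dp [ 2.619 -2.335  0.445] ang [0.22  0.042 0.115]
```

Call:
{"fn": "step_arm", "kwargs": {
  "targets": [
    {"angular": [0, 0, 0], "dp": [0.12, -0.1, 0], "fingers": 0.6},
    {"angular": [0, 0, 0], "dp": [0.24, -0.2, 0], "fingers": 0.6},
    {"angular": [0, 0, 0], "dp": [0.36, -0.3, 0], "fingers": 0.6},
    {"angular": [0, 0, 0], "dp": [0.48, -0.4, 0], "fingers": 0.6},
    {"angular": [0, 0, 0], "dp": [0.6, -0.5, 0], "fingers": 0.6},
    {"angular": [0, 0, 0], "dp": [0.72, -0.6, 0], "fingers": 0.6},
    {"angular": [0, 0, 0], "dp": [0.84, -0.7, 0], "fingers": 0.6},
    {"angular": [0, 0, 0], "dp": [0.96, -0.8, 0], "fingers": 0.6}
  ]
}}

```text
time: 1.9
tool_pos: [334.7, -343.7, 231.5]
tcp_rot: [180.0, -0.0, 20.6]
ft_force: [0.4, 0.6, -0.1]
finger_gap: 33.9
grip_force: 0.0
```

Call:
{"fn": "step_arm", "kwargs": {
  "targets": [
    {"angular": [0, 0, 0], "dp": [0.12, -0.1, 0], "fingers": 0.6},
    {"angular": [0, 0, 0], "dp": [0.24, -0.2, 0], "fingers": 0.6},
    {"angular": [0, 0, 0], "dp": [0.36, -0.3, 0], "fingers": 0.6},
    {"angular": [0, 0, 0], "dp": [0.48, -0.4, 0], "fingers": 0.6},
    {"angular": [0, 0, 0], "dp": [0.6, -0.5, 0], "fingers": 0.6},
    {"angular": [0, 0, 0], "dp": [0.72, -0.6, 0], "fingers": 0.6},
    {"angular": [0, 0, 0], "dp": [0.84, -0.7, 0], "fingers": 0.6},
    {"angular": [0, 0, 0], "dp": [0.96, -0.8, 0], "fingers": 0.6}
  ]
}}

```text
time: 2.9
tool_pos: [458.4, -126.4, 231.5]
tcp_rot: [180.0, -0.0, 20.6]
ft_force: [0.5, 0.2, 0.1]
finger_gap: 34.2
grip_force: 0.0
```

Run:
```python
from plan import *
s=sense();print(s['time'],s['tool_pos'],s['tcp_rot'],s['finger_gap'],s['joint_pos'])
R=handleR();hc=np.array([538,105,88.]);plan(hc+(19-90)*R[:,2],R)
```

```text
2.9 [ 458.358 -126.401  231.485] [179.98   -0.019  20.558] 34.16259404807497 [-21.598 -12.221 104.396  -0.002  87.798  47.845]
dp [ 0.695 -0.731  0.445] ang [0.22  0.042 0.115]
```

Call:
{"fn": "step_arm", "kwargs": {
  "targets": [
    {"angular": [0.03, 0.005, 0.016], "dp": [0.1, -0.1, 0.03], "fingers": 0.6},
    {"angular": [0.06, 0.01, 0.032], "dp": [0.2, -0.2, 0.08], "fingers": 0.6},
    {"angular": [0.09, 0.016, 0.048], "dp": [0.3, -0.3, 0.14], "fingers": 0.6},
    {"angular": [0.125, 0.023, 0.065], "dp": [0.4, -0.42, 0.2], "fingers": 0.6},
    {"angular": [0.16, 0.03, 0.084], "dp": [0.5, -0.54, 0.28], "fingers": 0.6},
    {"angular": [0.19, 0.036, 0.1], "dp": [0.6, -0.64, 0.36], "fingers": 0.6},
    {"angular": [0.22, 0.042, 0.115], "dp": [0.69, -0.73, 0.44], "fingers": 0.6},
    {"angular": [0.22, 0.042, 0.115], "dp": [0.69, -0.73, 0.44], "fingers": 0.6}
  ]
}}

```text
time: 3.9
tool_pos: [534.1, 58.4, 140.8]
tcp_rot: [-139.8, 0.3, -1.0]
ft_force: [0.9, -0.6, -0.2]
finger_gap: 34.1
grip_force: 0.0
```

Run:
```python
from plan import *
s=sense();print(s['time'],s['tool_pos'],s['tcp_rot'],s['finger_gap'],s['joint_pos'])
R=handleR();hc=np.array([538,105,88.]);plan(hc+19*R[:,2],R)
print('proj exp. handle',proj('wrist',hc))
im=snapshot('wrist');cv2.imwrite('pics/w1.png',im)
for d in pinpoint('wrist','handle'):print(d['conf'],d['at'],onz('wrist',d['at'],88))
```

```text
3.9 [534.09   58.373 140.767] [-139.827    0.293   -1.022] 34.07649964151269 [-23.665  10.329 101.354  36.481  87.238  59.371]
dp [ 0.017 -0.008  0.447] ang [-0.001  0.001 -0.001]
proj exp. handle [252.044 197.686]
0.91 [248.1, 196.4] [539.054 109.893  88.   ]
```

View pics/w1.png

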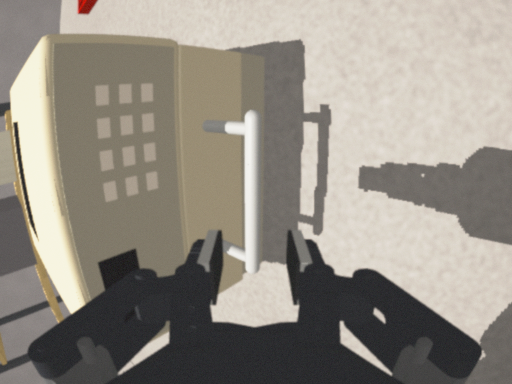

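Call:
{"fn": "step_arm", "kwargs": {
  "newtons": 40,
  "targets": [
    {"angular": [0, 0, 0], "dp": [0.01, -0.01, 0.08], "fingers": 0.6},
    {"angular": [0, 0, 0], "dp": [0.017, -0.01, 0.16], "fingers": 0.6},
    {"angular": [0, 0, 0], "dp": [0.017, -0.01, 0.25], "fingers": 0.6},
    {"angular": [0, 0, 0], "dp": [0.017, -0.01, 0.34], "fingers": 0.6},
    {"angular": [0, 0, 0], "dp": [0.017, -0.01, 0.41], "fingers": 0.6},
    {"angular": [0, 0, 0], "dp": [0.017, -0.01, 0.45], "fingers": 0.6},
    {"angular": [0, 0, 0], "dp": [0.017, -0.01, 0.45], "fingers": 0.6},
    {"angular": [0, 0, 0], "dp": [0.017, -0.01, 0.45], "fingers": 0.6}
  ]
}}

```text
time: 5.0
tool_pos: [540.7, 116.9, 76.1]
tcp_rot: [-139.9, -0.1, -1.0]
ft_force: [0.1, 0.3, -0.2]
finger_gap: 34.0
grip_force: 0.0
```

Call:
{"fn": "step_arm", "kwargs": {
  "newtons": 40,
  "targets": [
    {"angular": [0, 0, 0], "dp": [0, 0, 0], "fingers": 0.7},
    {"angular": [0, 0, 0], "dp": [0, 0, 0], "fingers": 0.8},
    {"angular": [0, 0, 0], "dp": [0, 0, 0], "fingers": 0.9},
    {"angular": [0, 0, 0], "dp": [0, 0, 0], "fingers": 1},
    {"angular": [0, 0, 0], "dp": [0, 0, 0], "fingers": 1},
    {"angular": [0, 0, 0], "dp": [0, 0, 0], "fingers": 1},
    {"angular": [0, 0, 0], "dp": [0, 0, 0], "fingers": 1},
    {"angular": [0, 0, 0], "dp": [0, 0, 0], "fingers": 1}
  ]
}}

```text
time: 6.0
tool_pos: [540.5, 117.1, 75.7]
tcp_rot: [-139.9, -0.0, -1.1]
ft_force: [3.7, -2.5, -3.4]
finger_gap: 10.5
grip_force: 38.9
```

Run:
```python
from plan import *
s=sense();print(s['time'],s['tool_pos'],s['tcp_rot'],s['finger_gap'],s['ft_force'],s['grip_force'])
R=Rn.from_euler('xyz',s['tcp_rot'],degrees=True).as_matrix();yaw=np.radians(89)
print('grasp pt',s['tool_pos']-19*R[:,2]);print('150mm pull',R.T@(-150*np.array([np.cos(yaw),np.sin(yaw),0]))/200)
```

```text
6.0 [540.503 117.146  75.687] [-139.928   -0.027   -1.053] 10.531525864770312 [ 3.672 -2.451 -3.435] 38.89328420162201
grasp pt [540.272 104.917  90.227]
150mm pull [ 0.001  0.574 -0.483]
```

Call:
{"fn": "step_arm", "kwargs": {
  "targets": [
    {"angular": [0, 0, 0], "dp": [0, 0.01, -0.008], "fingers": 1},
    {"angular": [0, 0, 0], "dp": [0, 0.035, -0.03], "fingers": 1},
    {"angular": [0, 0, 0], "dp": [0, 0.075, -0.063], "fingers": 1},
    {"angular": [0, 0, 0], "dp": [0, 0.12, -0.101], "fingers": 1},
    {"angular": [0, 0, 0], "dp": [0, 0.165, -0.139], "fingers": 1},
    {"angular": [0, 0, 0], "dp": [0, 0.21, -0.177], "fingers": 1},
    {"angular": [0, 0, 0], "dp": [0, 0.25, -0.21], "fingers": 1},
    {"angular": [0, 0, 0], "dp": [0, 0.29, -0.244], "fingers": 1}
  ]
}}

```text
time: 7.0
tool_pos: [538.3, 41.1, 75.6]
tcp_rot: [-139.9, 0.1, -1.0]
ft_force: [-1.0, 4.1, -2.5]
finger_gap: 10.9
grip_force: 39.4
```

Call:
{"fn": "step_arm", "kwargs": {
  "targets": [
    {"angular": [0, 0, 0], "dp": [0, 0.04, -0.034], "fingers": 1},
    {"angular": [0, 0, 0], "dp": [0, 0.08, -0.067], "fingers": 1},
    {"angular": [0, 0, 0], "dp": [0, 0.12, -0.101], "fingers": 1},
    {"angular": [0, 0, 0], "dp": [0, 0.16, -0.135], "fingers": 1},
    {"angular": [0, 0, 0], "dp": [0, 0.19, -0.16], "fingers": 1},
    {"angular": [0, 0, 0], "dp": [0, 0.215, -0.181], "fingers": 1},
    {"angular": [0, 0, 0], "dp": [0, 0.235, -0.198], "fingers": 1},
    {"angular": [0, 0, 0], "dp": [0, 0.25, -0.21], "fingers": 1}
  ]
}}

```text
time: 8.0
tool_pos: [536.6, -24.1, 75.6]
tcp_rot: [-139.9, 0.1, -1.0]
ft_force: [-7.4, 3.5, 2.7]
finger_gap: 10.1
grip_force: 39.8
```

Run:
```python
from plan import *
s=sense();print(s['time'],s['tool_pos'],s['tcp_rot'],s['finger_gap'],s['ft_force'],s['grip_force'])
R=Rn.from_euler('xyz',s['tcp_rot'],degrees=True).as_matrix()
print('grasp pt',s['tool_pos']-19*R[:,2])
```

```text
8.0 [536.568 -24.07   75.632] [-139.852    0.119   -0.976] 10.127046603029386 [-7.362  3.456  2.73 ] 39.82612609863281
grasp pt [536.389 -36.32   90.155]
```

Call:
{"fn": "step_arm", "kwargs": {
  "targets": [
    {"angular": [0, 0, 0], "dp": [0, 0.007, -0.006], "fingers": 1},
    {"angular": [0, 0, 0], "dp": [0, 0.014, -0.012], "fingers": 1},
    {"angular": [0, 0, 0], "dp": [0, 0.021, -0.018], "fingers": 1},
    {"angular": [0, 0, 0], "dp": [0, 0.028, -0.024], "fingers": 1},
    {"angular": [0, 0, 0], "dp": [0, 0.035, -0.029], "fingers": 1},
    {"angular": [0, 0, 0], "dp": [0, 0.042, -0.035], "fingers": 1},
    {"angular": [0, 0, 0], "dp": [0, 0.047, -0.04], "fingers": 1},
    {"angular": [0, 0, 0], "dp": [0, 0.05, -0.042], "fingers": 1}
  ]
}}

```text
time: 9.0
tool_pos: [536.2, -36.9, 75.6]
tcp_rot: [-139.8, 0.1, -1.0]
ft_force: [-7.4, 2.7, 2.7]
finger_gap: 10.9
grip_force: 39.9
```

Call:
{"fn": "step_arm", "kwargs": {
  "targets": [
    {"angular": [0, 0, 0], "dp": [0, 0.007, -0.006], "fingers": 1},
    {"angular": [0, 0, 0], "dp": [0, 0.014, -0.012], "fingers": 1},
    {"angular": [0, 0, 0], "dp": [0, 0.02, -0.017], "fingers": 1},
    {"angular": [0, 0, 0], "dp": [0, 0.026, -0.022], "fingers": 1},
    {"angular": [0, 0, 0], "dp": [0, 0.031, -0.026], "fingers": 1},
    {"angular": [0, 0, 0], "dp": [0, 0.036, -0.03], "fingers": 1},
    {"angular": [0, 0, 0], "dp": [0, 0.04, -0.034], "fingers": 1},
    {"angular": [0, 0, 0], "dp": [0, 0.043, -0.036], "fingers": 1}
  ]
}}

```text
time: 10.0
tool_pos: [535.9, -40.0, 75.7]
tcp_rot: [-139.1, 0.2, -0.8]
ft_force: [7.8, 45.8, -3.9]
finger_gap: 10.5
grip_force: 38.7
```

Call:
{"fn": "step_arm", "kwargs": {
  "targets": [
    {"angular": [0, 0, 0], "dp": [0, -0.01, 0.008], "fingers": 1},
    {"angular": [0, 0, 0], "dp": [0, -0.02, 0.017], "fingers": 1},
    {"angular": [0, 0, 0], "dp": [0, -0.027, 0.022], "fingers": 1},
    {"angular": [0, 0, 0], "dp": [0, -0.027, 0.022], "fingers": 0.9},
    {"angular": [0, 0, 0], "dp": [0, -0.027, 0.022], "fingers": 0.7},
    {"angular": [0, 0, 0], "dp": [0, -0.027, 0.022], "fingers": 0.6},
    {"angular": [0, 0, 0], "dp": [0, -0.027, 0.022], "fingers": 0.6},
    {"angular": [0, 0, 0], "dp": [0, -0.027, 0.022], "fingers": 0.6}
  ]
}}

```text
time: 11.0
tool_pos: [537.7, -41.5, 75.9]
tcp_rot: [-139.9, -0.0, -1.1]
ft_force: [0.1, -0.7, -0.2]
finger_gap: 34.1
grip_force: 0.0
```

Call:
{"fn": "step_arm", "kwargs": {
  "targets": [
    {"angular": [0, 0, 0], "dp": [0, 0, -0.04], "fingers": 0.6},
    {"angular": [0, 0, 0], "dp": [0, 0, -0.1], "fingers": 0.6},
    {"angular": [0, 0, 0], "dp": [0, 0, -0.18], "fingers": 0.6},
    {"angular": [0, 0, 0], "dp": [0, 0, -0.28], "fingers": 0.6},
    {"angular": [0, 0, 0], "dp": [0, 0, -0.4], "fingers": 0.6},
    {"angular": [0, 0, 0], "dp": [0, 0, -0.55], "fingers": 0.4},
    {"angular": [0, 0, 0], "dp": [0, 0, -0.7], "fingers": 0.2},
    {"angular": [0, 0, 0], "dp": [0, 0, -0.85], "fingers": 0}
  ]
}}

```text
time: 12.0
tool_pos: [535.4, -152.1, 207.7]
tcp_rot: [-140.0, -0.0, -1.1]
ft_force: [-0.0, 0.2, 0.3]
finger_gap: 83.7
grip_force: 0.0
```

Run:
```python
from plan import *
s=sense();print(s['time'],s['tool_pos'],s['tcp_rot'],s['finger_gap'],s['ft_force'],s['joint_pos'])
R=Rn.from_euler('xyz',s['tcp_rot'],degrees=True).as_matrix()
for c in('scene','top','wrist'):
    cv2.imwrite(f'pics/{c}2.png',snapshot(c))
    for l,z in(('handle',88),('bay',51),('jar',51),('tall_bottle',0)):
        for d in pinpoint(c,l)[:2]: print(c,l,np.array(d['at']),round(d['conf'],2),onz(c,d['at'],z))
down=Rn.from_euler('xyz',[180,0,0],degrees=True).as_matrix()
plan([470,-268,230],down)
A=cv2.resize(cv2.imread('pics/top2.png')[80:290,110:400],None,fx=1.35,fy=1.35);B=cv2.imread('pics/wrist2.png')
C=np.zeros((B.shape[0]+A.shape[0],512,3),np.uint8)[:600];C[:A.shape[0],:A.shape[1]]=A
D=cv2.resize(B,None,fx=.8,fy=.8);C[A.shape[0]:A.shape[0]+D.shape[0],:D.shape[1]]=D
cv2.imwrite('pics/v2.png',C)
```

```text
12.0 [ 535.384 -152.148  207.657] [-139.965   -0.049   -1.067] 83.650190457292 [-0.021  0.245  0.278] [-40.551  20.132  82.126  30.758 103.69   50.902]
scene handle [275.2 182.2] 0.83 [524.139 -55.575  88.   ]
scene bay [312.3 171.3] 0.89 [486.709  73.742  51.   ]
scene jar [328.1 201.4] 0.69 [603.276  55.696  51.   ]
scene tall_bottle [192.9 217.2] 0.8 [ 479.638 -267.453    0.   ]
scene tall_bottle [165.2 260.5] 0.64 [ 586.332 -361.139    0.   ]
top handle [235.4 183.4] 0.66 [532.398 -52.961  88.   ]
top bay [190.8 200.5] 0.96 [487.256  66.392  51.   ]
top bay [309.5 154.2] 0.66 [ 618.906 -247.87    51.   ]
top jar [193.2 161.5] 0.75 [591.924  63.571  51.   ]
top tall_bottle [310.9 207.2] 0.72 [ 478.136 -261.423    0.   ]
wrist handle [251.4 178.8] 0.66 [532.948 -47.252  88.   ]
wrist bay [207.4 194.3] 0.63 [486.207  67.795  51.   ]
wrist jar [206.8 121.8] 0.92 [588.406  61.923  51.   ]
wrist tall_bottle [470.8 253.7] 0.86 [ 471.052 -272.153    0.   ]
dp [-0.317  0.376 -0.476] ang [-0.223 -0.002 -0.005]
```

View pics/v2.png

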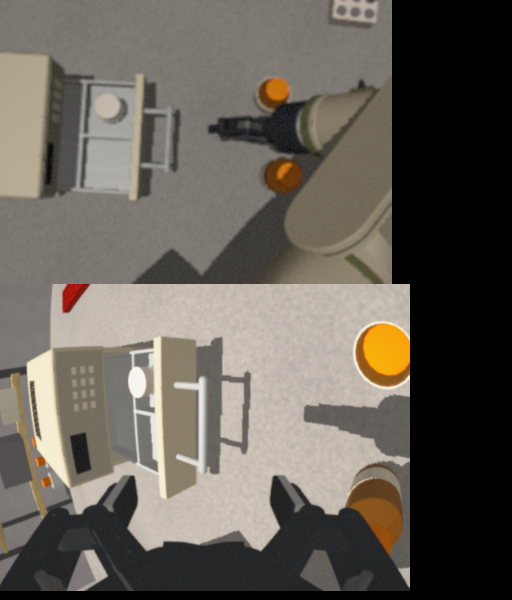

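Call:
{"fn": "step_arm", "kwargs": {
  "targets": [
    {"angular": [-0.03, 0, 0], "dp": [-0.03, 0.03, -0.08], "fingers": 0},
    {"angular": [-0.06, 0, 0], "dp": [-0.07, 0.08, -0.17], "fingers": 0},
    {"angular": [-0.09, 0, 0], "dp": [-0.12, 0.14, -0.26], "fingers": 0},
    {"angular": [-0.125, 0, -0.003], "dp": [-0.18, 0.21, -0.36], "fingers": 0},
    {"angular": [-0.16, -0.001, -0.004], "dp": [-0.24, 0.28, -0.44], "fingers": 0},
    {"angular": [-0.195, -0.002, -0.005], "dp": [-0.29, 0.34, -0.48], "fingers": 0},
    {"angular": [-0.223, -0.002, -0.005], "dp": [-0.317, 0.376, -0.476], "fingers": 0},
    {"angular": [-0.223, -0.002, -0.005], "dp": [-0.317, 0.376, -0.476], "fingers": 0}
  ]
}}

```text
time: 13.75
tool_pos: [469.8, -267.1, 230.3]
tcp_rot: [180.0, 0.0, -0.0]
ft_force: [0.2, -0.3, -0.7]
finger_gap: 85.2
grip_force: 0.0
```

Run:
```python
from plan import *
s=sense();print(s['time'],s['tool_pos'],s['tcp_rot'],s['finger_gap'],s['joint_pos'])
for c in ('wrist','scene'):
    im=snapshot(c);cv2.imwrite(f'pics/{c}3.png',im)
    for d in pinpoint(c,'tall_bottle')[:2]: print(c,np.array(d['at']),round(d['conf'],2),onz(c,d['at'],0))
print('expected cap top px',proj('wrist',np.array([471,-268,150.])),'base',proj('wrist',np.array([471,-268,0.])))
im=cv2.imread('pics/wrist3.png');hsv=cv2.cvtColor(im,cv2.COLOR_BGR2HSV)
m=cv2.inRange(hsv,(5,180,190),(22,255,255));n,l,st,ce=cv2.connectedComponentsWithStats(m)
for i in range(1,n):
    if st[i,4]>300: print(st[i],ce[i],onz('wrist',(st[i,0]+st[i,2]/2,st[i,1]+st[i,3]/2),150))
```

```text
13.75 [ 469.78  -267.121  230.311] [179.964   0.012  -0.003] 85.22721615744697 [-35.035  -1.746  94.896  -0.036  86.838  54.97 ]
wrist [257.2 161.8] 0.96 [ 469.345 -270.407    0.   ]
wrist [324.4  74.9] 0.56 [ 581.728 -354.2      0.   ]
scene [189.9 217.6] 0.84 [ 478.03 -275.04    0.  ]
scene [168.7 261.3] 0.73 [ 591.626 -354.019    0.   ]
expected cap top px [254.905 196.76 ] base [254.746 160.511]
[ 218    0   48   32 1283] [241.376  14.111] [ 610.233 -258.639  150.   ]
[ 346   35   50   53 2053] [370.284  60.598] [ 579.488 -357.319  150.   ]
[234 206  34  17 329] [249.663 213.936] [ 456.09  -264.869  150.   ]
```

View pics/wrist3.png

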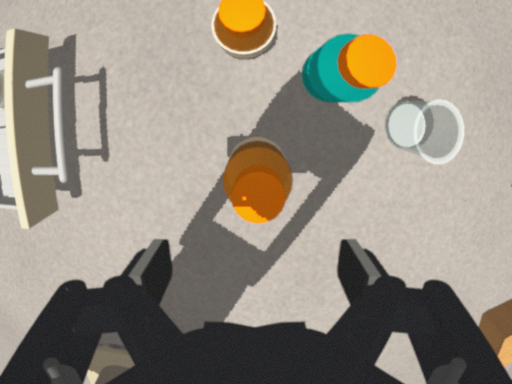

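The wrist view shows the amber bottle directly ahead between the fingers (cap centred at about (258,195)). The turquoise bottle, short bottle and beaker are well clear.

Call:
{"fn": "step_arm", "kwargs": {
  "newtons": 40,
  "targets": [
    {"angular": [0, 0, 0], "dp": [0.01, 0.013, 0.06], "fingers": 0},
    {"angular": [0, 0, 0], "dp": [0.01, 0.013, 0.15], "fingers": 0},
    {"angular": [0, 0, 0], "dp": [0.01, 0.013, 0.25], "fingers": 0},
    {"angular": [0, 0, 0], "dp": [0.01, 0.013, 0.35], "fingers": 0},
    {"angular": [0, 0, 0], "dp": [0.01, 0.013, 0.45], "fingers": 0},
    {"angular": [0, 0, 0], "dp": [0.01, 0.013, 0.53], "fingers": 0},
    {"angular": [0, 0, 0], "dp": [0.01, 0.013, 0.57], "fingers": 0},
    {"angular": [0, 0, 0], "dp": [0.01, 0.013, 0.57], "fingers": 0}
  ]
}}

```text
time: 14.95
tool_pos: [471.6, -270.8, 115.6]
tcp_rot: [180.0, 0.1, -0.1]
ft_force: [0.3, 0.0, -0.3]
finger_gap: 85.4
grip_force: 0.0
```

Call:
{"fn": "step_arm", "kwargs": {
  "newtons": 40,
  "targets": [
    {"angular": [0, 0, 0], "dp": [0, 0, 0], "fingers": 0.2},
    {"angular": [0, 0, 0], "dp": [0, 0, 0], "fingers": 0.35},
    {"angular": [0, 0, 0], "dp": [0, 0, 0], "fingers": 0.45},
    {"angular": [0, 0, 0], "dp": [0, 0, 0], "fingers": 0.55},
    {"angular": [0, 0, 0], "dp": [0, 0, 0], "fingers": 0.7},
    {"angular": [0, 0, 0], "dp": [0, 0, 0], "fingers": 0.9},
    {"angular": [0, 0, 0], "dp": [0, 0, 0], "fingers": 1},
    {"angular": [0, 0, 0], "dp": [0, 0, 0], "fingers": 1}
  ]
}}

```text
time: 15.95
tool_pos: [472.3, -271.1, 116.9]
tcp_rot: [179.9, -0.0, -0.1]
ft_force: [-0.2, 2.0, 5.2]
finger_gap: 43.4
grip_force: 40.8
```

Call:
{"fn": "step_arm", "kwargs": {
  "newtons": 50,
  "targets": [
    {"angular": [0, 0, 0], "dp": [0, 0, -0.03], "fingers": 1},
    {"angular": [0, 0, 0], "dp": [0, 0, -0.1], "fingers": 1},
    {"angular": [0, 0, 0], "dp": [0, 0, -0.2], "fingers": 1},
    {"angular": [0, 0, 0], "dp": [0, 0, -0.31], "fingers": 1},
    {"angular": [0, 0, 0], "dp": [0, 0, -0.43], "fingers": 1},
    {"angular": [0, 0, 0], "dp": [0, -0.02, -0.55], "fingers": 1},
    {"angular": [0, 0, 0], "dp": [0, -0.07, -0.66], "fingers": 1},
    {"angular": [0, 0, 0], "dp": [0, -0.14, -0.75], "fingers": 1}
  ]
}}

```text
time: 16.95
tool_pos: [472.2, -242.7, 268.5]
tcp_rot: [179.9, -0.1, -0.1]
ft_force: [0.2, 0.6, -3.9]
finger_gap: 42.9
grip_force: 51.4
```

Run:
```python
from plan import *
s=sense();print(s['time'],s['tool_pos'],s['tcp_rot'],s['finger_gap'],s['ft_force'],s['grip_force'],s['joint_pos'])
down=Rn.from_euler('xyz',[180,0,0],degrees=True).as_matrix()
plan([485,65,267],down)
```

```text
16.95 [ 472.195 -242.749  268.548] [179.882  -0.074  -0.122] 42.877194170804174 [ 0.216  0.636 -3.9  ] 51.4118492603302 [-32.7    -4.133  93.232  -0.059  90.775  57.422]
dp [ 0.061 -1.539  0.005] ang [ 0.001 -0.    -0.001]
```

Call:
{"fn": "step_arm", "kwargs": {
  "targets": [
    {"angular": [0, 0, 0], "dp": [0.003, -0.06, 0], "fingers": 1},
    {"angular": [0, 0, 0], "dp": [0.007, -0.15, 0], "fingers": 1},
    {"angular": [0, 0, 0], "dp": [0.011, -0.25, 0], "fingers": 1},
    {"angular": [0, 0, 0], "dp": [0.015, -0.36, 0], "fingers": 1},
    {"angular": [0, 0, 0], "dp": [0.019, -0.48, 0], "fingers": 1},
    {"angular": [0, 0, 0], "dp": [0.023, -0.6, 0], "fingers": 1},
    {"angular": [0, 0, 0], "dp": [0.027, -0.72, 0], "fingers": 1},
    {"angular": [0, 0, 0], "dp": [0.03, -0.84, 0], "fingers": 1}
  ]
}}

```text
time: 17.95
tool_pos: [477.6, -72.9, 265.0]
tcp_rot: [180.0, 0.1, -0.1]
ft_force: [-0.3, 0.5, -4.7]
finger_gap: 43.0
grip_force: 51.5
```

Call:
{"fn": "step_arm", "kwargs": {
  "targets": [
    {"angular": [0, 0, 0], "dp": [0.005, -0.12, 0], "fingers": 1},
    {"angular": [0, 0, 0], "dp": [0.01, -0.24, 0], "fingers": 1},
    {"angular": [0, 0, 0], "dp": [0.015, -0.36, 0], "fingers": 1},
    {"angular": [0, 0, 0], "dp": [0.02, -0.47, 0], "fingers": 1},
    {"angular": [0, 0, 0], "dp": [0.025, -0.57, 0], "fingers": 1},
    {"angular": [0, 0, 0], "dp": [0.03, -0.64, 0], "fingers": 1},
    {"angular": [0, 0, 0], "dp": [0.03, -0.68, 0], "fingers": 1},
    {"angular": [0, 0, 0], "dp": [0.03, -0.69, 0], "fingers": 1}
  ]
}}

```text
time: 18.95
tool_pos: [484.2, 63.5, 265.6]
tcp_rot: [179.9, 0.0, -0.1]
ft_force: [-0.5, -0.0, -3.9]
finger_gap: 43.0
grip_force: 51.5
```

Run:
```python
from plan import *
s=sense();print(s['time'],s['tool_pos'],s['tcp_rot'],s['finger_gap'],s['ft_force'],s['grip_force'])
for c in('wrist','scene','top'):
    cv2.imwrite(f'pics/{c}4.png',snapshot(c))
    for l,z in(('bay',51),('handle',88),('jar',51)):
        for d in pinpoint(c,l)[:1]: print(c,l,np.array(d['at']),round(d['conf'],2),onz(c,d['at'],z))
A=cv2.imread('pics/wrist4.png');B=cv2.resize(cv2.imread('pics/scene4.png')[80:280,240:440],(288,288))
C=np.zeros((384,800,3),np.uint8);C[:,:512]=A;C[:288,512:]=B;cv2.imwrite('pics/v4.png',C)
```

```text
18.95 [484.238  63.519 265.637] [179.935   0.046  -0.053] 43.049734755516745 [-0.452 -0.019 -3.884] 51.47108852863312
wrist bay [253.7 162.3] 0.96 [486.023  64.318  51.   ]
wrist handle [354.8 125.7] 0.9 [536.125 -48.183  88.   ]
wrist jar [254.9  75.9] 0.82 [590.674  62.405  51.   ]
scene bay [313.3 172.5] 0.95 [492.156  73.894  51.   ]
scene handle [276.1 181. ] 0.85 [520.954 -51.682  88.   ]
scene jar [327.5 202.7] 0.83 [606.649  52.021  51.   ]
top bay [191.3 204.3] 0.59 [477.183  64.715  51.   ]
top handle [235.9 182.8] 0.67 [533.974 -54.203  88.   ]
top jar [196.2 159.5] 0.96 [597.511  55.717  51.   ]
```

View pics/v4.png

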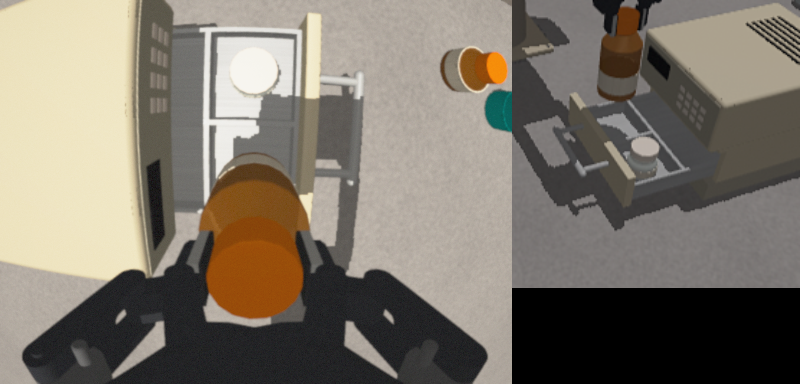

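The wrist view shows the bottle hanging upright over the empty bay, whose left wall is at x≈208 and front panel at x≈310. The jar stands at (255,72), well clear.

Call:
{"fn": "step_arm", "kwargs": {
  "targets": [
    {"angular": [0, 0, 0], "dp": [0.008, -0.005, 0.03], "fingers": 1},
    {"angular": [0, 0, 0], "dp": [0.008, -0.005, 0.1], "fingers": 1},
    {"angular": [0, 0, 0], "dp": [0.008, -0.005, 0.18], "fingers": 1},
    {"angular": [0, 0, 0], "dp": [0.008, -0.005, 0.26], "fingers": 1},
    {"angular": [0, 0, 0], "dp": [0.008, -0.005, 0.33], "fingers": 1},
    {"angular": [0, 0, 0], "dp": [0.008, -0.005, 0.39], "fingers": 1},
    {"angular": [0, 0, 0], "dp": [0.008, -0.005, 0.43], "fingers": 1},
    {"angular": [0, 0, 0], "dp": [0.008, -0.005, 0.45], "fingers": 1}
  ]
}}

```text
time: 20.55
tool_pos: [486.0, 64.1, 175.5]
tcp_rot: [179.9, 0.0, -0.1]
ft_force: [0.4, -0.3, -4.1]
finger_gap: 42.9
grip_force: 51.5
```

Call:
{"fn": "step_arm", "kwargs": {
  "targets": [
    {"angular": [0, 0, 0], "dp": [0, 0, 0.005], "fingers": 1},
    {"angular": [0, 0, 0], "dp": [0, 0, 0.01], "fingers": 1},
    {"angular": [0, 0, 0], "dp": [0, 0, 0.015], "fingers": 1},
    {"angular": [0, 0, 0], "dp": [0, 0, 0.02], "fingers": 1},
    {"angular": [0, 0, 0], "dp": [0, 0, 0.024], "fingers": 1},
    {"angular": [0, 0, 0], "dp": [0, 0, 0.027], "fingers": 1},
    {"angular": [0, 0, 0], "dp": [0, 0, 0.03], "fingers": 1},
    {"angular": [0, 0, 0], "dp": [0, 0, 0.03], "fingers": 1}
  ]
}}

```text
time: 21.55
tool_pos: [486.0, 64.1, 169.8]
tcp_rot: [179.9, 0.0, -0.1]
ft_force: [0.5, -1.2, -4.0]
finger_gap: 43.1
grip_force: 51.5
```

Creep on down until contact.

Call:
{"fn": "step_arm", "kwargs": {
  "targets": [
    {"angular": [0, 0, 0], "dp": [0, 0, 0.003], "fingers": 1},
    {"angular": [0, 0, 0], "dp": [0, 0, 0.006], "fingers": 1},
    {"angular": [0, 0, 0], "dp": [0, 0, 0.009], "fingers": 1},
    {"angular": [0, 0, 0], "dp": [0, 0, 0.011], "fingers": 1},
    {"angular": [0, 0, 0], "dp": [0, 0, 0.013], "fingers": 1},
    {"angular": [0, 0, 0], "dp": [0, 0, 0.015], "fingers": 1},
    {"angular": [0, 0, 0], "dp": [0, 0, 0.015], "fingers": 1},
    {"angular": [0, 0, 0], "dp": [0, 0, 0.015], "fingers": 1}
  ]
}}

```text
time: 22.55
tool_pos: [486.5, 64.1, 167.9]
tcp_rot: [179.9, -0.1, -0.1]
ft_force: [-1.1, 0.5, 5.0]
finger_gap: 42.7
grip_force: 52.5
```

Call:
{"fn": "step_arm", "kwargs": {
  "newtons": 20,
  "targets": [
    {"angular": [0, 0, 0], "dp": [0, 0, -0.003], "fingers": 0.6},
    {"angular": [0, 0, 0], "dp": [0, 0, -0.003], "fingers": 0.5},
    {"angular": [0, 0, 0], "dp": [0, 0, -0.003], "fingers": 0.45},
    {"angular": [0, 0, 0], "dp": [0, 0, -0.003], "fingers": 0.4},
    {"angular": [0, 0, 0], "dp": [0, 0, -0.003], "fingers": 0.35},
    {"angular": [0, 0, 0], "dp": [0, 0, -0.003], "fingers": 0.25},
    {"angular": [0, 0, 0], "dp": [0, 0, -0.003], "fingers": 0.2},
    {"angular": [0, 0, 0], "dp": [0, 0, -0.003], "fingers": 0.2}
  ]
}}

```text
time: 23.55
tool_pos: [486.0, 64.1, 167.5]
tcp_rot: [179.9, 0.0, -0.1]
ft_force: [-0.1, 0.1, 0.9]
finger_gap: 68.2
grip_force: 0.0
```

Call:
{"fn": "step_arm", "kwargs": {
  "targets": [
    {"angular": [0, 0, 0], "dp": [0, 0, -0.03], "fingers": 0.2},
    {"angular": [0, 0, 0], "dp": [0, 0, -0.08], "fingers": 0.2},
    {"angular": [0, 0, 0], "dp": [0, 0, -0.15], "fingers": 0.2},
    {"angular": [0, 0, 0], "dp": [0, 0, -0.24], "fingers": 0.2},
    {"angular": [0, 0, 0], "dp": [0, 0, -0.33], "fingers": 0.2},
    {"angular": [0, 0, 0], "dp": [0, 0, -0.42], "fingers": 0.2},
    {"angular": [0, 0, 0], "dp": [0, 0, -0.5], "fingers": 0.2},
    {"angular": [0, 0, 0], "dp": [0, 0, -0.55], "fingers": 0.2}
  ]
}}

```text
time: 24.55
tool_pos: [486.4, 64.2, 278.9]
tcp_rot: [179.9, -0.0, -0.1]
ft_force: [-0.0, -0.4, -0.8]
finger_gap: 68.3
grip_force: 0.0
```

Run:
```python
from plan import *
s=sense();print(s['time'],s['tool_pos'],s['finger_gap'],s['ft_force'])
for c in('wrist','scene','top'):
    cv2.imwrite(f'pics/{c}5.png',snapshot(c))
    for l,z in(('tall_bottle',51),('handle',88),('jar',51)):
        for d in pinpoint(c,l)[:1]: print(c,l,np.array(d['at']),round(d['conf'],2),onz(c,d['at'],z))
A=cv2.imread('pics/wrist5.png');B=cv2.resize(cv2.imread('pics/scene5.png')[80:280,70:440],(288,156))
B2=cv2.resize(cv2.imread('pics/scene5.png')[80:240,230:430],(288,228))
C=np.zeros((384,800,3),np.uint8);C[:,:512]=A;C[:156,512:]=B;C[156:,512:]=B2;cv2.imwrite('pics/v5.png',C)
```

```text
24.55 [486.364  64.166 278.874] 68.30798592795449 [-0.027 -0.374 -0.784]
wrist tall_bottle [491.8 111.5] 0.87 [ 577.258 -306.244   51.   ]
wrist handle [352.5 130.4] 0.73 [531.765 -48.353  88.   ]
wrist jar [253.5  80.4] 0.84 [587.504  65.668  51.   ]
scene tall_bottle [307.1 171.5] 0.76 [482.032  60.161  51.   ]
scene handle [327.1 198.3] 0.68 [622.612  35.969  88.   ]
scene jar [327.  199.1] 0.81 [595.178  57.216  51.   ]
top tall_bottle [191.7 200.2] 0.74 [488.11   64.026  51.   ]
top handle [233.  180.8] 0.76 [538.958 -46.621  88.   ]
top jar [192.6 161. ] 0.63 [593.237  65.224  51.   ]
```

View pics/v5.png

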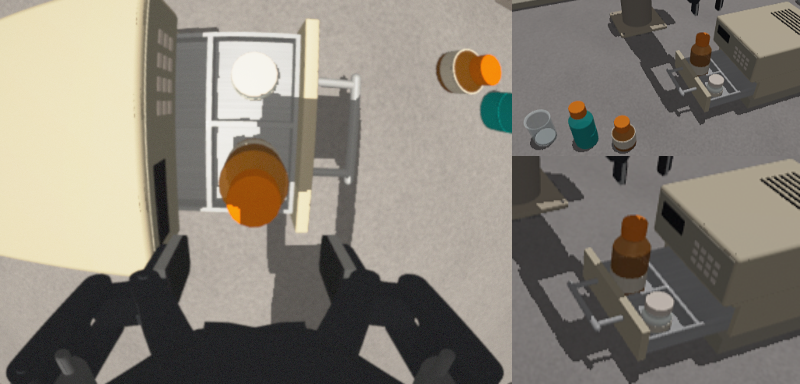

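Run:
```python
from plan import *
print('bar now',onz('wrist',(351,130),88),'pred px for -52.5',proj('wrist',np.array([537,-52.5,88])))
# bar line position and housing edge: subpixel profile across bar rows 120-135
g=cv2.cvtColor(cv2.imread('pics/wrist5.png'),cv2.COLOR_BGR2GRAY)
row=g[118:140].mean(0);print(row[335:370].astype(int))
```

```text
bar now [531.63 -46.25  88.  ] pred px for -52.5 [356.264 125.626]
[ 91  90  90  90  89  89  88  89  88  88  89  89  91  95  99 103 105 108
 111 111 109 106 102  96  98 125 159 171 172 173 173 174 175 174 172]
```

Run:
```python
from plan import *
for n,off in((4,[484.238-486.364,63.519-64.166,265.637-278.874]),(5,[0,0,0])):
    g=cv2.cvtColor(cv2.imread(f'pics/wrist{n}.png'),cv2.COLOR_BGR2GRAY).astype(float)
    for rows in((95,110),(120,135),(145,160)):
        r=g[rows[0]:rows[1],340:368].mean(0);k=6+np.argmax(r[6:20]) ;c=340+k
        w=np.arange(-3,4);v=r[k-3:k+4]-r[k-3:k+4].min();c+=(w*v).sum()/v.sum()
        o,d=ray('wrist',(c,sum(rows)/2));o=o+off;print(n,rows,round(c,1),(o+d*(88-o[2])/d[2]))
```

```text
4 (95, 110) 357.8 [561.546 -49.174  88.   ]
4 (120, 135) 357.1 [533.688 -49.551  88.   ]
4 (145, 160) 354.9 [505.434 -48.689  88.   ]
5 (95, 110) 354.7 [563.641 -49.436  88.   ]
5 (120, 135) 353.7 [534.677 -49.447  88.   ]
5 (145, 160) 360.6 [505.641 -59.871  88.   ]
```

```bash
python3 -c "
from bench import *
print(hand_in())"
```

```text
the job is handed in; nothing more can be done
None
```

I pulled the drawer out to its stop and set the tall amber bottle upright in the empty front bay; the jar is still standing, the short bottle and beaker are untouched, and I handed the job in at about 25 s.

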